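# Shift a bench-mounted gearstick across the H-gate into third

## Robot

A 6-joint arm with a two-finger parallel gripper is mounted at the origin on the work surface. World frame = base frame: x ahead of the robot, y to its left, z up, the work surface at z = 0. Lengths are in m, angles in rad, forces in N, time in s.
With the tool pointing down it reaches from about 0.4 to 0.925 m from the base axis. Payload 3.4 kg.
Tool frame: the origin (TCP) lies between the finger pads; the fingertips stand tips_ahead ahead of it and the grasp point (between the pads) lies 3 mm ahead of it (tips_ahead is the distance from the TCP to the fingertips, in m); z points along the fingers, y is the line along which they close (so a half turn about z gives the same grasp; the last joint's range is limited). The gripper opens to 85 mm and grips with 20 to 120 N. Pads are 22 mm wide; open, the fingers measure 114 mm over their backs; the gripper's body (76 mm by 85 mm) begins 54 mm behind the grasp point. The pads swing forward as they close: fully open they stand 13 mm farther back than shut.
Start: joints at [-1.198, 0.307, 1.506, -0, 1.328, -0.073], TCP at [0.248, -0.519, 0.253] pointing down, gripper open.
Joint ranges: [-3.12, 3.12], [-1.05, 2.28], [0.14, 2.33], [-1.42, 4.57], [0.1, 2.73], [-2.68, 2.68]. Speed limits (rad/s): [2.57, 2.57, 3.14, 3.14, 3.14, 3.14].

## Interface

Orientations are given as [roll, pitch, yaw] about the fixed x, y, z axes, in that order (R = Rz(yaw) Ry(pitch) Rx(roll)).
In Python, from workcell import * gives the robot as it stands.
- The arm moves only by the shell command python3 -m jog 'ROWS' [FORCE]. ROWS is JSON, a list of rows, each an object of numbers: "x", "y", "z": the shift along the tool's x, y, z in mm; "spin": the turn about the tool's z in rad; "jaw": the gripper command: -1 is shut, 1 is fully open, values between are in proportion. A call has exactly 5 rows; each row shifts and turns the commanded pose from where the row before left it, along the tool's axes as they then stand; what a row does not reach is not made up. A row lasts 1/8 s, in which the tool goes at most 62.5 mm and 10.7 degrees, less where a joint would pass 70% of its speed; a pose out of reach is approached as far as the arm can. A call with a gripper value outside its range is refused whole. The fingers move at their own pace and stop on an object; FORCE is the grip in N (left out, the last holds). Time passes only in rows, so rows that do not move let the fingers close, or fill a call up. It gives the time, the measured TCP pose, the force, the opening and the grip force at its end, in the units of the state.
- get_obs(): the state, without advancing time (a new reading comes with each control period).
- read_camera(name): name is "side" or "top" or "wrist"; returns a dict with "image" (420x560x3 uint8, red, green, blue), "z_map" (420x560 float32, m along the optical axis (not along the pixel's ray), 0 where there is no reading), "K" (3x3 intrinsics, pixels), "R" (3x3) and "t" (3): a world point X has camera coordinates R X + t. Camera axes: x right, y down, z forward; pixel columns grow to the right and rows downward; lengths in m; the calibration is good to about 2 mm. A picture is of the moment at which its call begins.
- hand_in(): hands the job in; it is judged then, once.
The state is a dict: "clock": time; "q": joint angles; "qvel": joint speeds; "joint_torque": joint torques, N m; "eef_pos": TCP position; "tcp_rot": TCP orientation; "contact_force": force on the tool from outside, world axes, zero at the start; "wrist_torque": the same for the moment, N m; "finger_gap": finger opening in m; "grasp_force": force on a finger pad.
Only numpy, scipy, OpenCV 4.12 (cv2) and the standard library are available. Lean on these libraries where they do the work, as an engineer would, in place of code of your own. Each camera call takes 0.05 s, during which the arm holds its last target. There are 200 camera calls.

## Task

The gearstick of the shift unit clamped to the bench plate stands in neutral, on the left-hand side of its H-shaped gate. Push it with the fingers across to the right-hand side of the gate, then forward, away from you, until it is fully home at the end of third, the right-hand front slot, and leave it there; do not let it stray into any of the other three slots. Only push the stick or its knob, never take it between the fingers, and leave the mug, jar, spanner and test specimen where they are.

Things in the scene. Friction and masses are not known exactly. Their poses are not given: they have to be found in the camera images.
- shift_unit: Gear-shift test fixture, fixed: aluminium T-slot plate 260 x 300 x 16 mm; clamped on its middle a black base flange with pivot cup, four pillars and, on top, the steel gate plate. A bracket with two black cable glands, 80 mm high, marks the front (+x). Origin: on the bench under the middle of plate and gate. x = forward (away from the robot, within about 20 degrees), y = left, z up.
- gate_centre (a point): Middle of the gate plate's top, 153 mm above the bench; axes as shift_unit. Plate 144 x 124 x 6 mm, corner bolts 5 mm higher. The H cut in it: a cross-slot along y and channels along x at y = +18 and -18 mm, all 17 mm wide; the shaft's centre can go 33 mm fore and aft. First = left front (+x, +y), second = left rear, third = right front (+x, -y), fourth = right rear.
- knob_centre (a point): Centre of the stick's black knob, nearly a ball of 48 mm diameter; z runs up along the stick. It lies 200 mm from the stick's pivot, which is 40 mm above the bench under gate_centre (so 240 mm above the bench with the stick upright). The steel shaft below has 12 mm diameter and is bare for about 50 mm between the gate plate and the nut under the knob.
- third_neutral (a point): Fixed point of the shift unit: where the knob's centre is when the stick has been pushed across to the right-hand channel and is still in neutral (33 mm right of the middle, 237 mm above the bench).
- third_home (a point): Fixed point of the shift unit: where the knob's centre is when the stick is fully home in third (57 mm ahead of the middle and about 31 mm right of it, about 229 mm above the bench).
- cross (a joint): Sideways lean of the stick, rad: 0 = middle of the gate, negative = left, positive = right. The channels lie at -0.162 and +0.162; the gate stops it at about +-0.185. Stiff: about 4 N at the knob moves it; no spring, it stays where it is left. It starts between -0.18 and -0.06.
- stick (a joint): Fore-and-aft lean of the stick, rad: 0 = neutral, positive = forward, negative = rearward. Fully home at the front end of a slot it reads about 0.29. Stiff: about 5 N at the knob moves it; no spring or detent, it stays where it is left.
- mug: White ceramic mug, 80 mm across, 92 mm high, handle to its +y; origin at the centre of its underside. Not part of the job.
- grease_jar: White plastic jar with black cap, 60 mm across, 70 mm high; origin at the centre of its underside. Not part of the job.
- spanner: Steel spanner 170 mm long lying along its own x; origin under its middle. Not part of the job.
- specimen: Flat steel dog-bone tensile specimen, 210 x 25 x 5 mm, lying along its own x; origin at the centre of its underside. Not part of the job.

How it is judged:
On the way, in this order (a step that is already met when the one before it is completed fails the run):
1. the stick is across in the right-hand channel, still in neutral (value of joint cross above 0.11 rad and value of joint stick between -0.09 and 0.09 rad), for 0.05 s.
2. the stick is forward, fully home in third (value of joint cross above 0.11 rad and value of joint stick above 0.265 rad), for 0.2 s.
At the end, for the whole second after the job is handed in: The stick stands still in the right-hand front slot (sideways lean over 0.11 rad) within 0.025 rad (5 mm at the knob) of the slot's front end, lean over 0.265 rad (all of step 2 and velocity of joint stick between -0.05 and 0.05 rad/s); the robot touches nothing.
It fails at once if the stick is let into first (value of joint stick above 0.12 rad and value of joint cross below 0 rad).
It fails at once if the stick is let into second or fourth (value of joint stick below -0.12 rad).
It fails at once if the knob or the shaft is taken between the fingers (contact force between the fingers and shift_unit above 0.5 N and (distance between the grasp point and knob_centre below 0.022 m or (x of the grasp point in the frame of knob_centre between -0.012 and 0.012 m and y of the grasp point in the frame of knob_centre between -0.012 and 0.012 m and z of the grasp point in the frame of knob_centre between -0.1 and 0.02 m))).
It fails at once if the mug, jar, spanner or specimen is moved more than 15 mm (distance of any of mug, grease_jar, spanner, specimen from where it was at the start of the episode above 0.015 m).
It also fails if it takes over 45 s, if anything falls off the work surface, if the arm or the gripper's body presses on something with over 40 N, if the wrist force passes 120 N, or if a joint passes its speed limit or range.

## Working session

There is one attempt and no reset: what is moved stays moved. The work goes in short steps, Python scripts to look and compute and a shell command to move; the robot and the scene stay as the last step left them, time stands still between calls to the robot, and variables do not carry over. Pictures are saved under pics/ and viewed, at most 10 in all, crops included, and the job is handed in when it is done.

```bash
mkdir -p pics; ls; python3 - <<'E'
from workcell import *
import cv2,numpy as np
o=get_obs();print({k:np.round(v,3) for k,v in o.items()})
ims=[]
for n in("top","side"):
    c=read_camera(n);cv2.imwrite(f"pics/{n}0.png",c["image"][:,:,::-1]);np.savez(f"{n}0.npz",**c)
    print(n,c["K"].round(1).tolist(),(-c["R"].T@c["t"]).round(3),c["R"].round(2).tolist())
E
```

```text
pics
{'clock': np.float64(0.0), 'q': array([-1.198,  0.308,  1.508, -0.   ,  1.328, -0.073]), 'qvel': array([-0.   ,  0.001,  0.002, -0.002, -0.002,  0.001]), 'joint_torque': array([-1.0000e-03, -4.5756e+01, -2.5191e+01,  0.0000e+00,  1.4000e-02,
       -0.0000e+00]), 'eef_pos': array([ 0.248, -0.518,  0.252]), 'tcp_rot': array([-3.14 , -0.   ,  0.447]), 'contact_force': array([ 0.018,  0.841, -0.24 ]), 'wrist_torque': array([-0.031, -0.016,  0.064]), 'grasp_force': np.float64(0.0), 'finger_gap': np.float64(0.085)}
top [[408.1, 0.0, 285.0], [0.0, 408.1, 211.0], [0.0, 0.0, 1.0]] [0.574 0.052 1.045] [[0.02, -1.0, 0.02], [-1.0, -0.03, -0.07], [0.07, -0.02, -1.0]]
side [[402.5, 0.0, 278.5], [0.0, 402.5, 210.9], [0.0, 0.0, 1.0]] [0.192 0.698 0.644] [[-0.84, -0.55, -0.02], [-0.26, 0.44, -0.86], [0.48, -0.71, -0.51]]
```

View pics/top0.png

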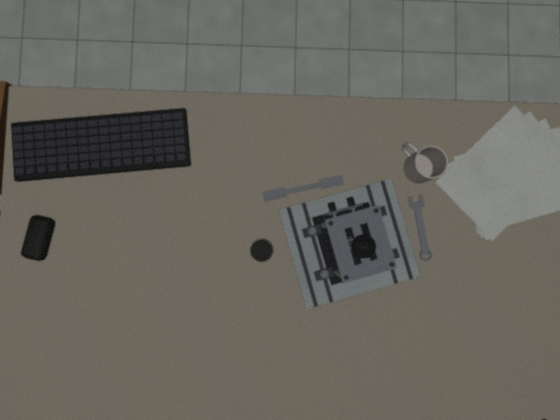

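View pics/side0.png

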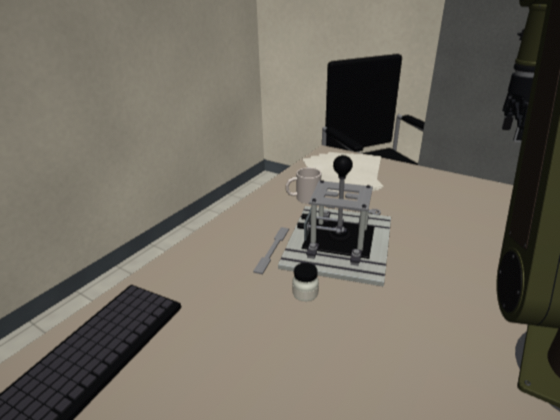

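The top view shows the fixture at about (350,243), its front glands at (340,205) and the black knob at about (363,246). The spanner is to the right at (420,228), the mug at (428,163), the jar at (261,250) and the specimen at (303,188). The side view shows the knob at (343,166).

```bash
cat > h.py <<'E'
import numpy as np,cv2
from scipy.optimize import least_squares
def cloud(c):
    z=c["z_map"];v,u=np.indices(z.shape);K=c["K"]
    P=np.stack([(u-K[0,2])/K[0,0]*z,(v-K[1,2])/K[1,1]*z,z],-1)
    return (P-c["t"])@c["R"]
def ray(c,u,v,h):
    d=c["R"].T@np.linalg.inv(c["K"])@[u,v,1];o=-c["R"].T@c["t"];return o+d*(h-o[2])/d[2]
def sphere(P):
    r=least_squares(lambda x:np.linalg.norm(P-x,axis=1)-.024,P.mean(0)-[0,0,.01],loss='soft_l1',f_scale=.002);return r.x
E
python3 - <<'E'
from h import *
for n in("top","side"):
    c=np.load(f"{n}0.npz");P=cloud(c);ok=c["z_map"]>0
    near=ok&(abs(P[...,0]-.52)<.2)&(abs(P[...,1]+.1)<.2)
    k=near&(P[...,2]>.222)&(P[...,2]<.29);print(n,k.sum(),"knob",sphere(P[k]).round(4),P[k].max(0).round(3))
    g=near&(P[...,2]>.146)&(P[...,2]<.156)
    print("gate",g.sum(),P[g][:,2].mean().round(4),cv2.minAreaRect((P[g][:,:2]*1000).astype(np.float32)))
    b=near&(P[...,2]>.008)&(P[...,2]<.022)
    print("base",b.sum(),cv2.minAreaRect((P[b][:,:2]*1000).astype(np.float32)))
c=np.load("top0.npz")
for p in[(281,208),(392,180),(419,277),(309,307)]:print(ray(c,*p,.016).round(4))
for n,p,h in[("mug",(431,163),.09),("jar",(261,250),.07),("sp1",(416,200),.005),("sp2",(426,256),.005)]:print(n,ray(c,*p,h).round(3))
E
```

```text
top 463 knob [ 0.5629 -0.1229  0.2388] [ 0.585 -0.099  0.266]
gate 2865 0.1521 ((566.7543334960938, -136.3934783935547), (144.0296630859375, 124.99101257324219), 16.99603271484375)
base 6945 ((572.0751953125, -124.28068542480469), (308.657470703125, 375.01837158203125), 9.446187019348145)
side 312 knob [ 0.5611 -0.1237  0.2402] [ 0.581 -0.097  0.265]
gate 1283 0.1528 ((564.581787109375, -136.70269775390625), (144.15821838378906, 130.0227813720703), 16.93352699279785)
base 3508 ((572.4823608398438, -87.90069580078125), (304.4290466308594, 391.59295654296875), 16.721630096435547)
[0.6491 0.0394 0.016 ]
[ 0.7281 -0.2425  0.016 ]
[ 0.4836 -0.3127  0.016 ]
[ 0.4035 -0.0365  0.016 ]
mug [ 0.76  -0.315  0.09 ]
jar [0.544 0.085 0.07 ]
sp1 [ 0.679 -0.308  0.005]
sp2 [ 0.536 -0.334  0.005]
```

```bash
python3 -m jog '[{"z":-55,"jaw":-1},{"z":-55,"spin":0.15,"jaw":-1},{"jaw":-1},{"jaw":-1},{"jaw":-1}]'
cat >> h.py <<'E'
from workcell import *
G=np.array([.5657,-.1365]);YAW=.297
F=np.array([[np.cos(YAW),np.sin(YAW)],[-np.sin(YAW),np.cos(YAW)]])  # world->fixture
def tcp():
    o=get_obs();p=o["eef_pos"];return np.r_[F@(p[:2]-G),p[2]]
def knob(n):
    c=read_camera(n);P=cloud(c);m=(c["z_map"]>0)&(np.linalg.norm(P[...,:2]-G,axis=-1)<.1)&(P[...,2]>.222)&(P[...,2]<.27)
    x=sphere(P[m]);return np.r_[F@(x[:2]-G),x[2]]
E
python3 - <<'E'
from h import *
o=get_obs();print(tips_ahead,tcp().round(4),o["tcp_rot"],o["finger_gap"],o["clock"])
p=np.array([0,.075]);d=p-tcp()[:2];print("tool mm x,y",d[0]*1000,-d[1]*1000)
E
```

```text
0.022 [-0.4153 -0.2719  0.2525] [-3.13974076e+00 -1.05797071e-04  4.46745512e-01] 0.08539893771796012 0.1
tool mm x,y 415.2814072707965 -346.90896815536996$[0]: bad value
```

```bash
python3 -m jog '[{"x":0,"y":0,"z":-55,"spin":0,"jaw":-1},{"x":0,"y":0,"z":-55,"spin":0.15,"jaw":-1},{"x":0,"y":0,"z":0,"spin":0,"jaw":-1},{"x":0,"y":0,"z":0,"spin":0,"jaw":-1},{"x":0,"y":0,"z":0,"spin":0,"jaw":-1}]'
python3 - <<'E'
from h import *
o=get_obs();print(tips_ahead,tcp().round(4),o["tcp_rot"],o["finger_gap"],o["clock"])
E
```

```text
clock: 0.72
eef_pos: [0.248, -0.5176, 0.3612]
tcp_rot: [-3.137, 0.0, 0.297]
contact_force: [0.2, 0.6, -0.3]
finger_gap: 0.0003
grasp_force: 0.0
0.022 [-0.4153 -0.2714  0.3612] [-3.13749688e+00  3.20546678e-04  2.97210973e-01] 0.0002704889968239545 0.725
```

```bash
R='x'; python3 -m jog '[{"x":41.5,"y":-34.6,"z":0,"spin":0,"jaw":-1},{"x":41.5,"y":-34.6,"z":0,"spin":0,"jaw":-1},{"x":41.5,"y":-34.6,"z":0,"spin":0,"jaw":-1},{"x":41.5,"y":-34.6,"z":0,"spin":0,"jaw":-1},{"x":41.5,"y":-34.6,"z":0,"spin":0,"jaw":-1}]'
python3 -m jog '[{"x":41.5,"y":-34.6,"z":0,"spin":0,"jaw":-1},{"x":41.5,"y":-34.6,"z":0,"spin":0,"jaw":-1},{"x":41.5,"y":-34.6,"z":0,"spin":0,"jaw":-1},{"x":41.5,"y":-34.6,"z":0,"spin":0,"jaw":-1},{"x":41.5,"y":-34.6,"z":0,"spin":0,"jaw":-1}]'
python3 - <<'E'
from h import *
print(tcp().round(4),get_obs()["tcp_rot"])
c=read_camera("side");cv2.imwrite("pics/side1.png",c["image"][:,:,::-1])
E
```

```text
clock: 1.35
eef_pos: [0.3964, -0.2905, 0.3617]
tcp_rot: [-3.139, 0.002, 0.297]
contact_force: [0.0, -1.0, 0.5]
finger_gap: -0.0003
grasp_force: 0.0
clock: 1.98
eef_pos: [0.5442, -0.0646, 0.3615]
tcp_rot: [-3.14, 0.003, 0.297]
contact_force: [1.3, 0.1, -0.3]
finger_gap: 0.0004
grasp_force: 0.0
[0.0004 0.075  0.3615] [-3.14032873e+00  2.90906692e-03  2.97215017e-01]
```

View pics/side1.png

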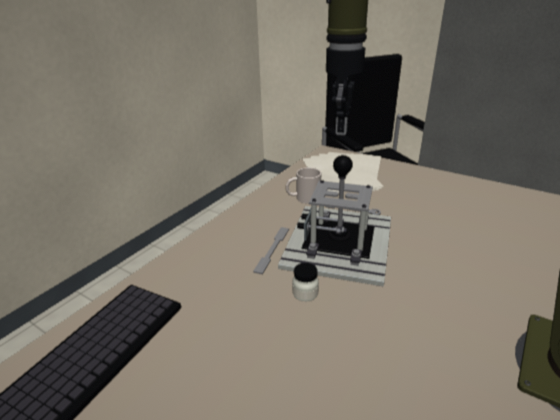

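The tool stands above and to the left of the knob: fingertips at about (340,133), knob at (343,166). Next I lower it and approach.

```bash
python3 -m jog '[{"x":0,"y":0,"z":50,"spin":0,"jaw":-1},{"x":0,"y":0,"z":45,"spin":0,"jaw":-1},{"x":0,"y":0,"z":22,"spin":0,"jaw":-1},{"x":0,"y":8,"z":0,"spin":0,"jaw":-1},{"x":0,"y":8,"z":0,"spin":0,"jaw":-1}]'
python3 -m jog '[{"x":0,"y":5,"z":0,"spin":0,"jaw":-1},{"x":0,"y":5,"z":0,"spin":0,"jaw":-1},{"x":0,"y":5,"z":0,"spin":0,"jaw":-1},{"x":0,"y":5,"z":0,"spin":0,"jaw":-1},{"x":0,"y":5,"z":0,"spin":0,"jaw":-1}]'
python3 - <<'E'
from h import *
print(tcp().round(4));c=read_camera("side");cv2.imwrite("pics/side2.png",c["image"][90:300,230:480,::-1].repeat(2,0).repeat(2,1));print(knob("side"),knob("top"))
E
```

```text
clock: 2.65
eef_pos: [0.5493, -0.0824, 0.2466]
tcp_rot: [3.141, -0.0, 0.297]
contact_force: [-0.3, -0.6, 0.4]
finger_gap: -0.0
grasp_force: 0.0
clock: 3.28
eef_pos: [0.5562, -0.1057, 0.2465]
tcp_rot: [-3.142, -0.0, 0.297]
contact_force: [-0.2, 4.3, 3.5]
finger_gap: 0.0001
grasp_force: 1.9
[-1.000e-04  3.230e-02  2.465e-01]h.py:10: RuntimeWarning: Mean of empty slice.
  r=least_squares(lambda x:np.linalg.norm(P-x,axis=1)-.024,P.mean(0)-[0,0,.01],loss='soft_l1',f_scale=.002);return r.x
  ret = um.true_divide(
Traceback (most recent call last):
  File "h.py", line 18, in knob
    x=sphere(P[m]);return np.r_[F@(x[:2]-G),x[2]]
  File "h.py", line 10, in sphere
    r=least_squares(lambda x:np.linalg.norm(P-x,axis=1)-.024,P.mean(0)-[0,0,.01],loss='soft_l1',f_scale=.002);return r.x
ValueError: Initial guess is outside of provided bounds
```

View pics/side2.png

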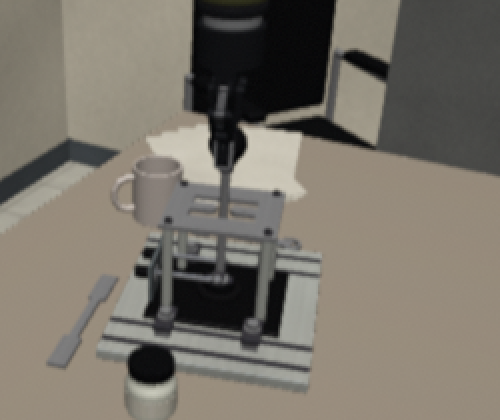

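The fingers hide the knob in this view. The shaft still stands upright in the gate, the jar and mug are undisturbed, and a contact force of about 5 N has come up. I continue pushing right.

```bash
python3 -m jog '[{"x":0,"y":5,"z":0,"spin":0,"jaw":-1},{"x":0,"y":5,"z":0,"spin":0,"jaw":-1},{"x":0,"y":5,"z":0,"spin":0,"jaw":-1},{"x":0,"y":5,"z":0,"spin":0,"jaw":-1},{"x":0,"y":4,"z":0,"spin":0,"jaw":-1}]'
python3 - <<'E'
from h import *
print(tcp().round(4))
c=read_camera("top");P=cloud(c);m=(np.linalg.norm(P[...,:2]-G,axis=-1)<.1)&(P[...,2]>.222)&(P[...,2]<.27);print(m.sum(),(F@(P[m][:,:2]-G).T).T.round(3)[::8].tolist())
i=np.hstack([c["image"][170:310,270:440],read_camera("side")["image"][130:270,270:440]])
cv2.imwrite("pics/t3.png",i[:,:,::-1].repeat(2,0).repeat(2,1))
E
```

```text
clock: 4.05
eef_pos: [0.5632, -0.1289, 0.2462]
tcp_rot: [-3.142, 0.0, 0.297]
contact_force: [-0.4, 3.1, 1.9]
finger_gap: 0.0002
grasp_force: 1.6
[-2.000e-04  8.000e-03  2.462e-01]
1 [[0.008, 0.02]]
```

View pics/t3.png

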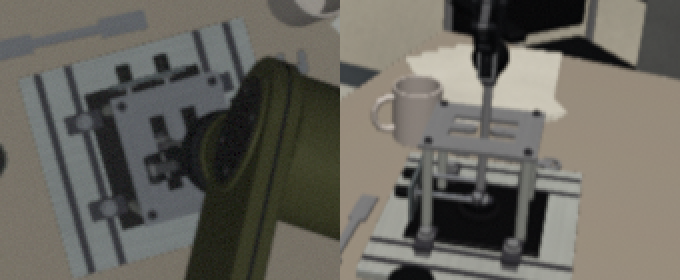

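The shaft has moved right across the gate, at (488,110) in the right panel, and the forces are light. A few more mm in small steps.

```bash
python3 -m jog '[{"x":0,"y":1,"z":0,"spin":0,"jaw":-1},{"x":0,"y":1,"z":0,"spin":0,"jaw":-1},{"x":0,"y":1,"z":0,"spin":0,"jaw":-1},{"x":0,"y":0,"z":0,"spin":0,"jaw":-1},{"x":0,"y":0,"z":0,"spin":0,"jaw":-1}]'
python3 -m jog '[{"x":0,"y":-15,"z":0,"spin":0,"jaw":-1},{"x":0,"y":-30,"z":-30,"spin":0,"jaw":-1},{"x":-30,"y":0,"z":-50,"spin":0,"jaw":-1},{"x":-55,"y":0,"z":-20,"spin":0,"jaw":-1},{"x":-20,"y":0,"z":0,"spin":0,"jaw":-1}]'
python3 - <<'E'
from h import *
print(tcp().round(4),knob("side").round(4))
E
```

```text
clock: 4.78
eef_pos: [0.5639, -0.1313, 0.2462]
tcp_rot: [-3.141, 0.0, 0.297]
contact_force: [-0.5, 1.8, 0.9]
finger_gap: 0.0001
grasp_force: 1.5
clock: 5.4
eef_pos: [0.4489, -0.1194, 0.3484]
tcp_rot: [3.138, -0.003, 0.296]
contact_force: [1.2, 0.4, 0.0]
finger_gap: 0.0001
grasp_force: 0.0
[-0.1067  0.0506  0.3484] [-0.0008 -0.0305  0.2383]
```

```bash
python3 -m jog '[{"x":0,"y":41,"z":0,"spin":0,"jaw":-1},{"x":0,"y":40.5,"z":0,"spin":0,"jaw":-1},{"x":0,"y":0,"z":50,"spin":0,"jaw":-1},{"x":0,"y":0,"z":50,"spin":0,"jaw":-1},{"x":0,"y":0,"z":8,"spin":0,"jaw":-1}]'
python3 - <<'E'
from h import *
print(tcp().round(4),knob("side").round(4))
E
python3 -m jog '[{"x":25,"y":0,"z":0,"spin":0,"jaw":-1},{"x":25,"y":0,"z":0,"spin":0,"jaw":-1},{"x":10,"y":0,"z":0,"spin":0,"jaw":-1},{"x":8,"y":0,"z":0,"spin":0,"jaw":-1},{"x":8,"y":0,"z":0,"spin":0,"jaw":-1}]'
python3 - <<'E'
from h import *
print(tcp().round(4))
i=np.hstack([read_camera("top")["image"][170:310,270:440],read_camera("side")["image"][130:270,270:440]])
cv2.imwrite("pics/t4.png",i[:,:,::-1].repeat(2,0).repeat(2,1));print(knob("side").round(4))
E
```

```text
clock: 6.08
eef_pos: [0.472, -0.1956, 0.2339]
tcp_rot: [-3.135, 0.007, 0.297]
contact_force: [-0.3, -0.1, 0.1]
finger_gap: 0.0002
grasp_force: 0.0
[-0.1069 -0.029   0.2339] [-0.0007 -0.0307  0.2382]
clock: 6.75
eef_pos: [0.5463, -0.175, 0.2389]
tcp_rot: [3.141, 0.002, 0.297]
contact_force: [-3.4, -1.1, 2.6]
finger_gap: -0.0002
grasp_force: 2.5
[-0.0298 -0.0311  0.2389]
[-0.0052 -0.0296  0.2393]
```

View pics/t4.png

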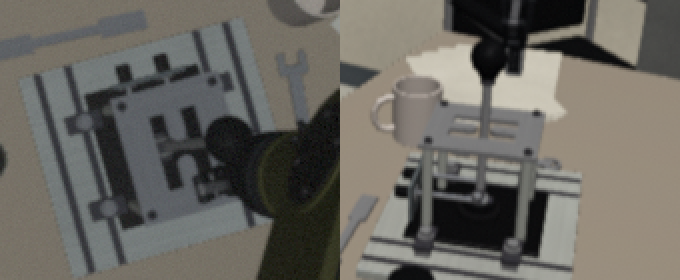

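The fingers are behind the knob: in the right panel the knob is at (487,60) and the fingers at (512,60). Contact is about 3.5 N. Next I push forward.

```bash
python3 -m jog '[{"x":6,"y":0,"z":0,"spin":0,"jaw":-1},{"x":6,"y":0,"z":0,"spin":0,"jaw":-1},{"x":6,"y":0,"z":0,"spin":0,"jaw":-1},{"x":6,"y":0,"z":0,"spin":0,"jaw":-1},{"x":6,"y":0,"z":0,"spin":0,"jaw":-1}]'
python3 - <<'E'
from h import *
print(tcp().round(4),knob("side").round(4),knob("top").round(4))
E
```

```text
clock: 7.52
eef_pos: [0.5759, -0.1658, 0.2381]
tcp_rot: [-3.141, 0.0, 0.297]
contact_force: [-3.5, -0.7, 1.9]
finger_gap: 0.0002
grasp_force: 2.1
[ 0.0012 -0.031   0.2381] [ 0.0242 -0.0292  0.2379] [ 0.0343 -0.0297  0.2341]
```

```bash
python3 -m jog '[{"x":5,"y":0,"z":2,"spin":0,"jaw":-1},{"x":5,"y":0,"z":2,"spin":0,"jaw":-1},{"x":5,"y":0,"z":0,"spin":0,"jaw":-1},{"x":4,"y":0,"z":0,"spin":0,"jaw":-1},{"x":2,"y":0,"z":0,"spin":0,"jaw":-1}]'
python3 - <<'E'
from h import *
print(tcp().round(4),knob("top").round(4))
E
python3 -m jog '[{"x":1,"y":0,"z":0,"spin":0,"jaw":-1},{"x":1,"y":0,"z":0,"spin":0,"jaw":-1},{"x":0.5,"y":0,"z":0,"spin":0,"jaw":-1},{"x":0.5,"y":0,"z":0,"spin":0,"jaw":-1},{"x":0,"y":0,"z":0,"spin":0,"jaw":-1}]'
python3 - <<'E'
from h import *
print(tcp().round(4),knob("top").round(4))
E
```

```text
clock: 8.25
eef_pos: [0.5949, -0.1594, 0.233]
tcp_rot: [-3.14, 0.003, 0.297]
contact_force: [-5.4, -0.4, -3.1]
finger_gap: 0.0001
grasp_force: 2.3
[ 0.0212 -0.0304  0.233 ] [ 0.0533 -0.0292  0.2303]
clock: 8.93
eef_pos: [0.5983, -0.159, 0.2342]
tcp_rot: [-3.142, 0.001, 0.297]
contact_force: [-5.4, -0.8, -4.0]
finger_gap: -0.0
grasp_force: 2.6
[ 0.0246 -0.0311  0.2342] [ 0.0568 -0.0291  0.2291]
```

```bash
python3 -m jog '[{"x":1,"y":0,"z":0,"spin":0,"jaw":-1},{"x":0.5,"y":0,"z":0,"spin":0,"jaw":-1},{"x":0.5,"y":0,"z":0,"spin":0,"jaw":-1},{"x":0,"y":0,"z":0,"spin":0,"jaw":-1},{"x":0,"y":0,"z":0,"spin":0,"jaw":-1}]'
python3 - <<'E'
from h import *
print(tcp().round(4),knob("top").round(4))
E
```

```text
clock: 9.6
eef_pos: [0.5991, -0.1588, 0.2341]
tcp_rot: [-3.141, 0.003, 0.297]
contact_force: [-7.0, -2.0, -2.9]
finger_gap: -0.0002
grasp_force: 3.9
[ 0.0254 -0.0311  0.2341] [ 0.0576 -0.0291  0.2289]
```

```bash
python3 -m jog '[{"x":1,"y":0,"z":0,"spin":0,"jaw":-1},{"x":1,"y":0,"z":0,"spin":0,"jaw":-1},{"x":1,"y":0,"z":0,"spin":0,"jaw":-1},{"x":0,"y":0,"z":0,"spin":0,"jaw":-1},{"x":0,"y":0,"z":0,"spin":0,"jaw":-1}]'
python3 - <<'E'
from h import *
print(tcp().round(4),knob("top").round(4))
E
```

```text
clock: 10.28
eef_pos: [0.5998, -0.1586, 0.2339]
tcp_rot: [-3.141, 0.007, 0.296]
contact_force: [-12.5, -4.1, -1.2]
finger_gap: -0.0004
grasp_force: 6.5
[ 0.0262 -0.0311  0.2339] [ 0.0583 -0.029   0.2288]
```

The stick is against the stop: the force has risen to 13 N and the knob is at x = 58 mm. I back straight off and lift.

```bash
python3 -m jog '[{"x":-15,"y":0,"z":0,"spin":0,"jaw":-1},{"x":-45,"y":0,"z":0,"spin":0,"jaw":-1},{"x":-45,"y":0,"z":-20,"spin":0,"jaw":-1},{"x":-20,"y":0,"z":-50,"spin":0,"jaw":-1},{"x":0,"y":0,"z":-40,"spin":0,"jaw":-1}]'
python3 -m jog '[{"x":0,"y":0,"z":0,"spin":0,"jaw":-1},{"x":0,"y":0,"z":0,"spin":0,"jaw":-1},{"x":0,"y":0,"z":0,"spin":0,"jaw":-1},{"x":0,"y":0,"z":0,"spin":0,"jaw":-1},{"x":0,"y":0,"z":0,"spin":0,"jaw":-1}]'
python3 - <<'E'
from h import *
print(tcp().round(4),knob("top").round(4),knob("side").round(4))
i=np.hstack([read_camera("top")["image"][130:330,240:460],read_camera("side")["image"][120:320,240:460]])
cv2.imwrite("pics/t5.png",i[:,:,::-1])
E
```

```text
clock: 10.95
eef_pos: [0.4844, -0.1949, 0.348]
tcp_rot: [3.137, -0.006, 0.295]
contact_force: [0.2, 0.1, 0.2]
finger_gap: 0.0001
grasp_force: 0.0
clock: 11.58
eef_pos: [0.4838, -0.1939, 0.3435]
tcp_rot: [-3.141, 0.001, 0.297]
contact_force: [-0.1, 0.0, -0.1]
finger_gap: -0.0
grasp_force: 0.0
[-0.0951 -0.0309  0.3435] [ 0.0583 -0.0289  0.2288] [ 0.0564 -0.0294  0.2299]
```

View pics/t5.png

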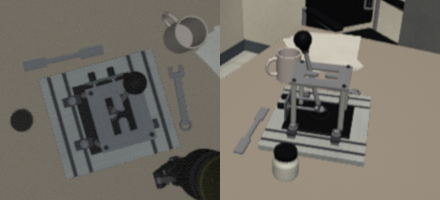

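The stick leans into the right-hand front slot, with the knob at (134,82) in the left panel and (303,40) in the right. The robot is clear and the other objects are undisturbed.

```bash
python3 -c "from workcell import *; print(hand_in())"
```

```text
the job is handed in; nothing more can be done
None
```

The stick was pushed across and forward to the end stop in third (knob measured about 57 mm ahead and 29 mm right of the gate's middle), the robot was clear of everything, and the job was handed in at about 12 s; no verdict was shown.

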